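# Ready the document camera: headset onto its rail, column up to the second stop

## Robot

A 6-joint arm with a two-finger parallel gripper is mounted at the origin on the work surface. World frame = base frame: x ahead of the robot, y to its left, z up, the work surface at z = 0. Lengths are in m, angles in rad, forces in N, time in s.
With the tool pointing down it reaches from about 0.4 to 0.825 m from the base axis. Payload 7 kg.
Tool frame: the origin (TCP) lies between the finger pads; the fingertips stand 22 mm ahead of it and the grasp point (between the pads) lies 3 mm ahead of it; z points along the fingers, y is the line along which they close (so a half turn about z gives the same grasp; the last joint's range is limited). The gripper opens to 85 mm and grips with 20 to 120 N. Pads are 22 mm wide; open, the fingers measure 114 mm over their backs; the gripper's body (76 mm by 85 mm) begins 54 mm behind the grasp point. The pads swing forward as they close: fully open they stand 13 mm farther back than shut.
Start: joints at [1.499, 0.359, 0.012, 0, -1.224, -0.288], TCP at [0.238, 0.632, 0.215] pointing down, gripper open.
Joint ranges: [-3.07, 3.07], [-1.43, 2.12], [-1.02, 1.25], [-3.03, 1.67], [-3.05, -0], [-3.03, 3.03]. Speed limits (rad/s): [2.39, 2.39, 3.01, 3.14, 3.14, 3.14].

## Interface

Orientations are given as a unit quaternion [w, x, y, z].
In Python, from rig import arm gives the robot as it stands.
- The arm moves only by the tool drive_tool, never from a script. Its argument "commands" is a list of rows, each an object of numbers: "dx", "dy", "dz": the shift along the tool's x, y, z in m; "ax", "ay", "az": the turn, a rotation vector about the tool's x, y, z in rad; "fingers": the opening, from 0 (shut) to 1 (fully open). A call has 1 to 10 rows; each row is the pose to reach, as a shift and turn from the pose commanded when the call began, along the tool's axes at that moment; what a row does not reach only later rows make up. A row lasts 1/12 s, in which the tool goes at most 41.7 mm and 7.16 degrees, less where a joint would pass 70% of its speed; a pose out of reach is approached as far as the arm can. A call with a gripper value outside its range is refused whole. The fingers move at their own pace and stop on an object; "force" is the grip in N (left out, the last holds). Time passes only in rows, so rows that repeat a pose let the fingers close. It gives the time, the measured TCP pose, the force, the opening and the grip force at its end, in the units of the state.
- arm.state(): the state, without advancing time (a new reading comes with each control period).
- arm.grab_frame(name): name is "scene" or "side" or "wrist"; returns a dict with "img" (480x640x3 uint8, red, green, blue), "range_z" (480x640 float32, m along the optical axis (not along the pixel's ray), 0 where there is no reading), "K" (3x3 intrinsics, pixels), "position" and "orientation" of the camera in the world; the wrist camera has in their place "hand_eye" (4x4, takes a point from camera to tool coordinates, whose origin is the TCP and whose axes are the flange's). Camera axes: x right, y up, looking along -z (the intrinsics and any distortion apply to the point x, -y, -z); pixel columns grow to the right and rows downward; lengths in m; the calibration is good to about 2 mm. A picture is of the moment at which its call begins: read the wrist's pose just before it.
- arm.job_done(): hands the job in; it is judged then, once.
Trained networks look in the newest picture that a camera, given by its name, has taken for a name from the list of things; names that differ only in an ending like _2 or _b are one class to them, and where a whole thing is asked for, a point or a joint stands for the part that bears it (a point fixed in the world has none). Each returns a list of dicts, best first, with "confidence" (0 to 1); they miss things now and then, are a little off and sometimes report something else, mostly with a low value. They report only what shows in the picture. A call takes as long as a camera call.
- arm.spot_in(label, camera): "location" ([x, y, z] in m, in the coordinates of the camera as it stood for that picture, good to about 4 mm: the middle of the surface that is visible of it).
- arm.silhouettes(label, camera): "mask" (480x640 bool, what is visible of it).
The state is a dict: "t": time; "joints": joint angles; "qd": joint speeds; "joint_efforts": joint torques, N m; "ee_pos": TCP position; "tool_rot": TCP orientation; "force": force on the tool from outside, world axes, zero at the start; "moment": the same for the moment, N m; "opening": finger opening in m; "grip_force": force on a finger pad.
Only numpy, scipy, OpenCV 4.12 (cv2) and the standard library are available. Lean on these libraries where they do the work, as an engineer would, in place of code of your own. Each camera call takes 0.05 s, during which the arm holds its last target. There are 200 camera calls.

## Task

Get the reading desk ready for a photograph of the little open book: pick up the headset that is standing on the desk and hang it by its headband over the brass rail, astride the bar and clear of the desk. Then squeeze the release button in the document camera's hand grip and, keeping it squeezed, draw the column up past the first stop to its second stop, as far as it goes. Finish while still holding the grip up there with the button squeezed, and leave everything else on the desk where it stands.

Things in the scene. Friction and masses are not known exactly. Their poses are not given: they have to be found in the camera images.
- headset: Loose black on-ear headset, about 220 g, standing upright on its two ear cups: 152 mm high, 152 mm wide over the cups, 54 mm deep. Origin on the desk midway between the cups; z up, y from cup to cup, x along the headband's width (front and back alike). The headband arches over y. The cups are 60 mm high, their inner cushions 77 mm apart.
- headset_crown (a point): Top middle of the headband's crown, 152 mm above the headset's origin, axes as the headset's. The crown cushion is 28 mm wide in x (grip it across this from above), 18 mm thick, level for 28 mm along y, then slopes down both ways. Fingertips reaching more than 18 mm below this point meet the bar when the headset is hung.
- crown_underside (a point): Middle of the underside of the crown, 18 mm below headset_crown: the place that rests on the bar.
- rail: Fixed brass rail: a round bar of 14 mm diameter along the rail's own y axis, its centre line 145 mm above the desk, on two posts (14 mm thick, 56 mm feet) 200 mm apart. Origin on the desk below the bar's middle, z up. The hung headset has its x axis along the bar (either way round), a cup on each side, the cups about 18 mm above the desk.
- rail_mid (a point): Middle of the bar's centre line, 145 mm above the desk, with the rail's axes.
- camera_stand: Document camera, fixed to the desk: base plate 115 x 150 x 16 mm, a column of three tubes (31, 24 and 17 mm), on top of it a hub with the camera arm, and above that the upright hand grip. Origin on the desk on the column's axis, z up; the camera arm points along the stand's own -x (160 mm long, over the open book), the button looks along the stand's own +y.
- grip_centre (a point): Centre of the hand grip, on the column's axis at the button's height: 196 mm above the desk with the column down, 316 mm at the second stop; stand's axes. The grip is an upright block, 30 mm in x, 34 mm in y, from 33 mm below this point (there begin hub and camera arm) to 34 mm above. Pinch it from above across y.
- button_face (a point): Middle of the outer face of the release button, an aluminium key 16 mm wide (x) and 24 mm high in the +y side of the grip. It stands 5.5 mm proud; the other side of the grip is plain. Fingers closing on the grip along y squeeze it in: the grip measures about 40 mm over the button before and 34.5 mm after.
- release_button (a joint): How far the button is pressed, m: 0 out, 0.005 fully in. Spring, about 2 N at first touch and 6 N fully in. The column is locked until it is pressed more than 0.0035, and runs freely only while it stays pressed; let go, the button springs out at each stop and locks the column there (between stops it rubs on the tube and brakes it).
- inner_section (a joint): How far the inner tube (with grip and camera arm) stands out of the middle tube, m: 0 down, 0.060 at its stop, which is the column's first stop. Moves first when the grip is drawn up, taking about 5 N.
- mid_section (a joint): How far the middle tube stands out of the outer tube, m: 0 down, 0.060 at its stop. Follows once the inner tube is at its stop, taking about 7 N. Both at 0.060 is the second stop: the grip is then 120 mm higher than at the start and cannot go further. With the button pressed the column sinks if it is not held up.
- camera_head (a point): Centre of the small camera at the end of the camera arm, 140 mm from the column's axis along the stand's -x, 45 mm below grip_centre; 52 x 44 x 24 mm.
- open_book: Small open book, fixed, 135 x 180 mm, 10 mm high, under the camera. Origin under its centre.
- bronze_horse: Bronze horse on a wooden plinth 62 x 135 mm, 182 mm high, loose. Origin under the plinth.
- mug: White mug, 82 mm across, 95 mm high, loose. Origin under its centre.
- pen_cup: Pen cup with pens, 76 mm across, pens to 165 mm, loose. Origin under its centre.
- stapler: Stapler, 34 x 125 mm (long in its own y), 40 mm high, loose, in front of the rail. Origin under its centre.
- paperweight: Glass paperweight, 68 mm across, 43 mm high, loose, behind the camera stand. Origin under its centre.
- mouse: Computer mouse, 105 x 60 x 34 mm, loose. Origin under its centre.
- glasses_case: Spectacle case, 60 x 155 x 38 mm, loose. Origin under its centre.
- desk_clock: Desk clock, 45 x 100 mm, 97 mm high, loose. Origin under its centre.

How it is judged:
On the way, in this order (a step that is already met when the one before it is completed fails the run):
1. the headset hangs by its headband over the rail's bar, astride it and let go (x of crown_underside in the frame of rail_mid between -0.025 and 0.025 m and y of crown_underside in the frame of rail_mid between -0.085 and 0.085 m and z of crown_underside in the frame of rail_mid between -0.004 and 0.018 m and angle between the x axis of headset and the y axis of rail, either way round below 0.45 rad and angle between headset's own z axis and vertical below 0.4 rad and contact force between headset and rail above 0.8 N and contact force between headset and the arm below 0.1 N and contact force between headset and the fingers below 0.1 N), for 0.3 s.
2. the release button is squeezed in with the column still down (value of joint release_button above 0.0036 m and value of joint each of inner_section, mid_section below 0.012 m and contact force between camera_stand and the fingers above 2 N), for 0.1 s.
At the end, for the whole second after the job is handed in: Both column sections within 5 mm of their 60 mm stops and still, the fingers holding the grip (over 3 N) with the button over 3.6 mm in; the headset hangs at rest astride the bar, crown within 25 mm of it and 85 mm of its middle, within 0.45 rad of square, tilted under 0.4 rad (value of joint each of inner_section, mid_section above 0.055 m and value of joint release_button above 0.0036 m and contact force between camera_stand and the fingers above 3 N and velocity of joint inner_section between -0.02 and 0.02 m/s and velocity of joint mid_section between -0.02 and 0.02 m/s and x of crown_underside in the frame of rail_mid between -0.025 and 0.025 m and y of crown_underside in the frame of rail_mid between -0.085 and 0.085 m and z of crown_underside in the frame of rail_mid between -0.004 and 0.018 m and angle between the x axis of headset and the y axis of rail, either way round below 0.45 rad and angle between headset's own z axis and vertical below 0.4 rad and contact force between headset and rail above 0.8 N and linear speed of headset below 0.05 m/s); the arm keeps its last pose, push and grip.
It fails at once if the headset falls over (angle between headset's own z axis and vertical above 1.1 rad).
It fails at once if something else on the desk is pushed out of place (distance of any of bronze_horse, mug, pen_cup, stapler, paperweight, mouse, glasses_case, desk_clock from where it was at the start of the episode above 0.03 m).
It also fails if it takes over 58 s, if anything falls off the work surface, if the arm or the gripper's body presses on something with over 40 N, if the wrist force passes 120 N, or if a joint passes its speed limit or range.

## Working session

There is one attempt and no reset: what is moved stays moved. The work goes in short steps, Python scripts to look and compute and a tool call to move; the robot and the scene stay as the last step left them, time stands still between calls to the robot, and variables do not carry over. Pictures are saved under pics/ and viewed, at most 10 in all, crops included, and the job is handed in when it is done.

Besides the shell and the picture viewer there is one more tool, called by a JSON object that holds its "op" and its "data". drive_tool: Moves the arm, as the interface text tells. Its arguments: {"type":"object","properties":{"commands":{"type":"array","items":{"type":"object","properties":{"dx":{"type":"number"},"dy":{"type":"number"},"dz":{"type":"number"},"ax":{"type":"number"},"ay":{"type":"number"},"az":{"type":"number"},"fingers":{"type":"number"}}}},"force":{"type":"number"}},"required":["commands"]}

```bash
mkdir -p pics; cat > h.py <<'E'
import numpy as np, cv2
from scipy.spatial.transform import Rotation as R
from rig import arm
def rot(q): return R.from_quat(np.r_[q[1:],q[0]]).as_matrix()
def frame(n):
    s=arm.state(); f=arm.grab_frame(n)
    if n=="wrist":
        T=np.eye(4);T[:3,:3]=rot(s["tool_rot"]);T[:3,3]=s["ee_pos"];f["T"]=T@np.array(f["hand_eye"])
    else:
        T=np.eye(4);T[:3,:3]=rot(f["orientation"]);T[:3,3]=f["position"];f["T"]=T
    return f
def cloud(f,m=None):
    z=f["range_z"]; ok=z>0
    if m is not None: ok=ok&m
    v,u=np.nonzero(ok); z=z[v,u]; K=np.array(f["K"])
    p=np.c_[(u-K[0,2])/K[0,0]*z,-(v-K[1,2])/K[1,1]*z,-z]
    return p@f["T"][:3,:3].T+f["T"][:3,3], v,u
def spot(l,n,f):
    return [(round(d["confidence"],2),np.round(f["T"][:3,:3]@np.array(d["location"])+f["T"][:3,3],3)) for d in arm.spot_in(l,n)[:2]]
def save(f,name): cv2.imwrite("pics/"+name,f["img"][:,:,::-1])
E
python3 - <<'E'
from h import *
print(arm.state())
for n in ("scene","side","wrist"):
    f=frame(n); save(f,n+"0.png"); print(n,np.round(f["T"],3).tolist(),np.round(f["K"],1).tolist())
    for l in ["headset","rail","camera_stand","grip_centre","button_face","bronze_horse","mug","pen_cup","stapler","paperweight","mouse","glasses_case","desk_clock","open_book","camera_head"]:
        if n!="wrist" or l in("headset","rail","camera_stand"): print(l,spot(l,n,f))
E
```

```text
{'t': 0.0, 'joints': array([ 1.49912169e+00,  3.59399206e-01,  1.11169794e-02, -3.82470419e-04,
       -1.22409699e+00, -2.88080725e-01]), 'qd': array([-0.00015131, -0.00030502,  0.00068376, -0.00136073, -0.00115006,
       -0.00060613]), 'joint_efforts': array([ 3.52980278e-04, -5.83327389e+01,  2.93425405e+01,  6.93651214e+00,
       -5.80634078e-03,  4.92962130e-06]), 'ee_pos': array([0.23748095, 0.63132761, 0.2138752 ]), 'tool_rot': array([ 8.06234643e-04,  9.83853607e-01, -1.78973241e-01, -9.32837405e-05]), 'force': array([-0.2070367 , -0.75328986,  0.55636775]), 'moment': array([0.00810729, 0.00467594, 0.04406696]), 'grip_force': 0.0, 'opening': 0.08554619576612348}
scene [[-0.111, -0.756, 0.645, 1.42], [0.994, -0.095, 0.059, 0.088], [0.017, 0.647, 0.762, 1.123], [0.0, 0.0, 0.0, 1.0]] [[473.4, 0.0, 319.1], [0.0, 473.4, 235.2], [0.0, 0.0, 1.0]]
headset [(0.73, array([ 0.487, -0.026,  0.061]))]
rail [(0.84, array([ 0.568, -0.26 ,  0.092])), (0.6, array([ 0.485, -0.028,  0.055]))]
camera_stand [(0.93, array([0.582, 0.286, 0.018]))]
grip_centre [(0.9, array([0.577, 0.292, 0.159]))]
[... 1243 characters left out ...]
 [(0.68, array([ 0.578, -0.504,  0.062]))]
pen_cup [(0.72, array([0.531, 0.52 , 0.08 ])), (0.24, array([0.544, 0.286, 0.167]))]
stapler [(0.91, array([ 0.403, -0.228,  0.03 ])), (0.24, array([ 0.795, -0.089,  0.06 ]))]
paperweight [(0.54, array([0.67 , 0.268, 0.031]))]
mouse [(0.98, array([0.393, 0.469, 0.026]))]
glasses_case [(0.32, array([0.559, 0.276, 0.045]))]
desk_clock [(0.31, array([ 0.579, -0.504,  0.059]))]
open_book []
camera_head [(0.55, array([0.53 , 0.283, 0.164]))]
wrist [[-0.352, 0.898, 0.263, 0.306], [-0.936, -0.337, -0.1, 0.606], [-0.001, -0.282, 0.96, 0.373], [0.0, 0.0, 0.0, 1.0]] [[337.9, 0.0, 327.2], [0.0, 337.9, 243.4], [0.0, 0.0, 1.0]]
headset []
rail []
camera_stand []
```

```bash
python3 - <<'E'
from h import *
P={}
for n in ("scene","side"):
    f=frame(n); print([k for k in f])
    for l in ["headset","rail","camera_stand"]:
        r=arm.silhouettes(l,n)
        if not r: continue
        p,v,u=cloud(f,r[0]["mask"])
        print(n,l,round(r[0]["confidence"],2),len(p),np.percentile(p,[2,50,98],axis=0).round(3).tolist())
        for lo in {"headset":[.14],"rail":[.135],"camera_stand":[.215]}[l]:
            q=p[p[:,2]>lo-0.004]
            if len(q)>5: print("  top",len(q),q.mean(0).round(3),np.percentile(q,[2,98],axis=0).round(3).tolist(), np.round(np.linalg.eigh(np.cov(q[:,:2].T))[1][:,1],3))
E
```

```text
['img', 'range_z', 'K', 'position', 'orientation', 'T']
scene headset 0.8 1050 [[0.383, -0.092, -0.0], [0.483, -0.028, 0.058], [0.528, 0.05, 0.152]]
  top 267 [ 0.482 -0.02   0.146] [[0.455, -0.059, 0.137], [0.505, 0.019, 0.154]] [-0.427  0.904]
scene rail 0.69 1079 [[0.532, -0.379, 0.003], [0.572, -0.255, 0.095], [0.612, -0.147, 0.155]]
  top 440 [ 0.572 -0.263  0.149] [[0.542, -0.374, 0.135], [0.603, -0.152, 0.157]] [0.229 0.973]
scene camera_stand 0.76 2485 [[0.424, 0.215, 0.007], [0.582, 0.286, 0.019], [0.626, 0.353, 0.227]]
  top 154 [0.577 0.284 0.223] [[0.561, 0.269, 0.212], [0.588, 0.301, 0.23]] [0.074 0.997]
['img', 'range_z', 'K', 'position', 'orientation', 'T']
side headset 0.94 1619 [[0.43, -0.094, 0.01], [0.479, -0.046, 0.057], [0.521, 0.039, 0.152]]
  top 324 [ 0.478 -0.029  0.146] [[0.454, -0.061, 0.138], [0.501, 0.012, 0.154]] [-0.455  0.89 ]
side rail 0.3 2187 [[0.693, -0.102, 0.001], [0.719, -0.038, 0.05], [0.776, 0.064, 0.167]]
  top 239 [0.718 0.025 0.153] [[0.709, -0.003, 0.132], [0.731, 0.062, 0.179]] [-0.197  0.98 ]
side camera_stand 0.88 2209 [[0.42, 0.212, 0.007], [0.56, 0.274, 0.04], [0.616, 0.349, 0.226]]
  top 108 [0.57  0.277 0.223] [[0.556, 0.265, 0.212], [0.584, 0.3, 0.23]] [-0.09   0.996]
```

View pics/scene0.png

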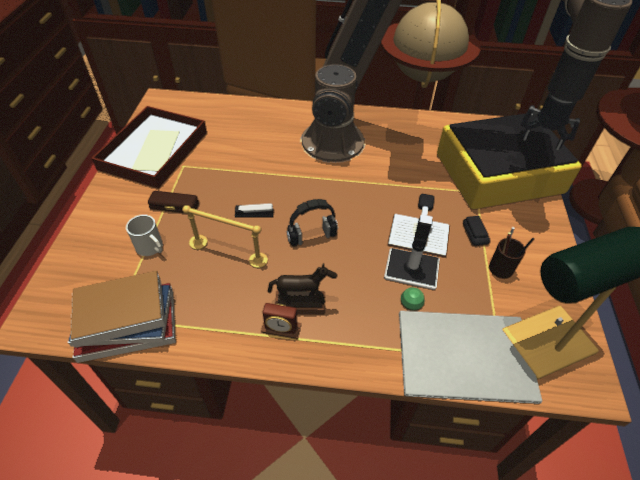

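View pics/side0.png

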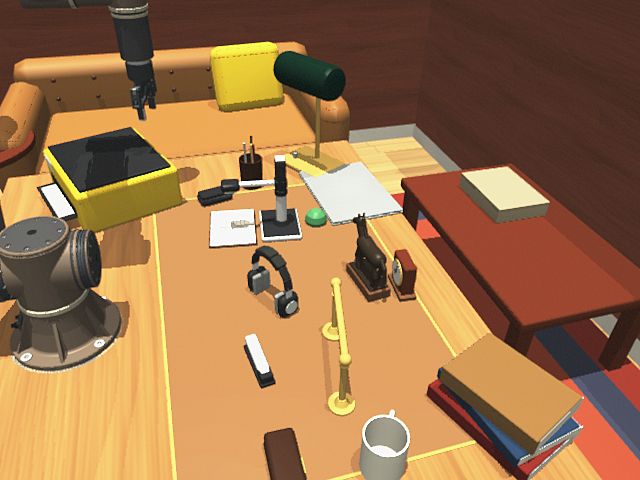

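```bash
cat >> h.py <<'E'
def plan(p,yaw=None):
    "shift/turn to bring TCP to world p, tool straight down, tool y at yaw deg"
    s=arm.state(); A=rot(s["tool_rot"]); d=A.T@(np.array(p)-s["ee_pos"])
    y0=np.degrees(np.arctan2(A[1,1],A[0,1])); yw=y0 if yaw is None else yaw
    c,n=np.cos(np.radians(yw)),np.sin(np.radians(yw))
    B=np.array([[-n,c,0],[c,n,0],[0,0,-1.]]).T
    B=np.c_[np.cross([c,n,0],[0,0,-1]),[c,n,0],[0,0,-1]]
    r=R.from_matrix(A.T@B).as_rotvec()
    print("t",round(s["t"],2),"pos",s["ee_pos"].round(4),"yaw",y0.round(1),"d",d.round(4),"a",r.round(4),"rows",np.linalg.norm(d)/.0417,np.degrees(np.linalg.norm(r))/7.16)
E
python3 - <<'E'
from h import *
plan([0.46,0.0,0.40],206)
f=frame("side");m=np.zeros((480,640),bool);m[60:230,20:200]=1
p,_,_=cloud(f,m);q=p[(p[:,1]<.8)&(p[:,0]>-.2)];print(np.percentile(q,[1,50,99],axis=0))
f=frame("scene");m=np.zeros((480,640),bool);m[230:300,545:640]=1
p,_,_=cloud(f,m);print(np.percentile(p,[1,50,99],axis=0))
E
```

```text
t 2.2 pos [0.2377 0.6317 0.2148] yaw -110.6 d [ 0.4305  0.513  -0.1852] a [ 0.     -0.      0.7572] rows 16.663065820395435 6.0592532586934755
[[-0.1795215   0.01778948 -0.00285781]
 [ 0.12751472  0.49320989  0.11178957]
 [ 0.35567806  0.77857775  0.40356994]]
[[-0.35309493  0.51257442 -0.74935898]
 [ 0.77336131  0.62127429  0.35377982]
 [ 0.84229437  1.43331007  0.38034169]]
```

{"op": "drive_tool", "data": {"commands": [{"dz": -0.04}, {"dz": -0.08}, {"dz": -0.12}, {"dx": 0.02, "dy": 0.02, "dz": -0.15}, {"dx": 0.05, "dy": 0.06, "dz": -0.17}, {"dx": 0.08, "dy": 0.09, "dz": -0.185}, {"dx": 0.11, "dy": 0.12, "dz": -0.185, "az": 0.1}, {"dx": 0.14, "dy": 0.15, "dz": -0.185, "az": 0.2}, {"dx": 0.165, "dy": 0.18, "dz": -0.185, "az": 0.3}, {"dx": 0.19, "dy": 0.215, "dz": -0.185, "az": 0.4}]}}

```text
invalid input
```

```bash
python3 -c "
from h import *
plan([0.45,0.02,0.40],206)"
```

```text
t 2.3 pos [0.2377 0.6318 0.2148] yaw -110.6 d [ 0.4141  0.4978 -0.1852] a [ 0.     -0.      0.7572] rows 16.1513989381141 6.059394997178074
```

{"op": "drive_tool", "data": {"commands": [{"dx": 0, "dy": 0, "dz": -0.12, "ax": 0, "ay": 0, "az": 0, "fingers": 1}, {"dx": 0, "dy": 0, "dz": -0.12, "ax": 0, "ay": 0, "az": 0, "fingers": 1}, {"dx": 0, "dy": 0, "dz": -0.12, "ax": 0, "ay": 0, "az": 0, "fingers": 1}, {"dx": 0.2, "dy": 0.24, "dz": -0.185, "ax": 0, "ay": 0, "az": 0.4, "fingers": 1}, {"dx": 0.2, "dy": 0.24, "dz": -0.185, "ax": 0, "ay": 0, "az": 0.4, "fingers": 1}, {"dx": 0.2, "dy": 0.24, "dz": -0.185, "ax": 0, "ay": 0, "az": 0.4, "fingers": 1}, {"dx": 0.2, "dy": 0.24, "dz": -0.185, "ax": 0, "ay": 0, "az": 0.4, "fingers": 1}, {"dx": 0.2, "dy": 0.24, "dz": -0.185, "ax": 0, "ay": 0, "az": 0.4, "fingers": 1}, {"dx": 0.2, "dy": 0.24, "dz": -0.185, "ax": 0, "ay": 0, "az": 0.4, "fingers": 1}, {"dx": 0.2, "dy": 0.24, "dz": -0.185, "ax": 0, "ay": 0, "az": 0.4, "fingers": 1}], "force": 30}}

```text
t: 3.13
ee_pos: [0.3317, 0.36, 0.3949]
tool_rot: [-0.0, 0.929, -0.371, 0.0]
force: [1.5, 0.5, 1.0]
opening: 0.0852
grip_force: 0.0
```

```bash
python3 -c "
from h import *
plan([0.45,0.02,0.40],206)"
```

```text
t 3.13 pos [0.3317 0.36   0.3949] yaw -133.5 d [ 0.3199  0.1651 -0.0053] a [-0.0007  0.0004  0.3576] rows 8.633681934876254 2.8615054942667553
```

{"op": "drive_tool", "data": {"commands": [{"dx": 0.32, "dy": 0.165, "dz": 0, "az": 0.357}, {"dx": 0.32, "dy": 0.165, "dz": 0, "az": 0.357}, {"dx": 0.32, "dy": 0.165, "dz": 0, "az": 0.357}, {"dx": 0.32, "dy": 0.165, "dz": 0, "az": 0.357}, {"dx": 0.32, "dy": 0.165, "dz": 0, "az": 0.357}, {"dx": 0.32, "dy": 0.165, "dz": 0, "az": 0.357}, {"dx": 0.32, "dy": 0.165, "dz": 0, "az": 0.357}, {"dx": 0.32, "dy": 0.165, "dz": 0, "az": 0.357}, {"dx": 0.32, "dy": 0.165, "dz": 0, "az": 0.357}, {"dx": 0.32, "dy": 0.165, "dz": 0, "az": 0.357}], "force": 30}}

```text
invalid input
```

```bash
cat >> h.py <<'E'
def band(p,c,r,zlo,zhi):
    q=p[(np.hypot(*(p[:,:2]-c).T)<r)&(p[:,2]>zlo)&(p[:,2]<zhi)]
    if len(q)<5: print("few",len(q)); return q
    w,V=np.linalg.eigh(np.cov(q[:,:2].T)); V=V*np.sign(V[1]); m=np.median(q,0)
    a=(q[:,:2]-m[:2])@V
    lo,hi=np.percentile(a,[1,99],axis=0); cen=m[:2]+V@((lo+hi)/2)
    print("n",len(q),"centre",cen.round(4),"minor/major ext",(hi-lo).round(4),"major deg",np.degrees(np.arctan2(V[1,1],V[0,1])).round(1),"z50,95",np.percentile(q[:,2],[50,95]).round(4))
    return q
E
python3 - <<'E'
from h import *
f=frame("wrist"); save(f,"w1.png")
print(f["T"][:3,3],[spot(l,"wrist",f) for l in("headset","headset_crown","crown_underside")])
p,v,u=cloud(f)
for lo in (.10,.13,.14,.147): band(p,[.48,-.025],.09,lo,.17)
plan([0.481,-0.024,0.145],206)
E
```

```text
[0.38467674 0.3102013  0.55312731] [[], [], [(0.53, array([0.535, 0.301, 0.016]))]]
few 0
few 0
few 0
few 0
t 3.33 pos [0.3319 0.3611 0.3953] yaw -133.6 d [0.374  0.1764 0.2494] a [-0.0021  0.0016  0.3554] rows 11.580222403884463 2.8438767476069367
```

View pics/w1.png

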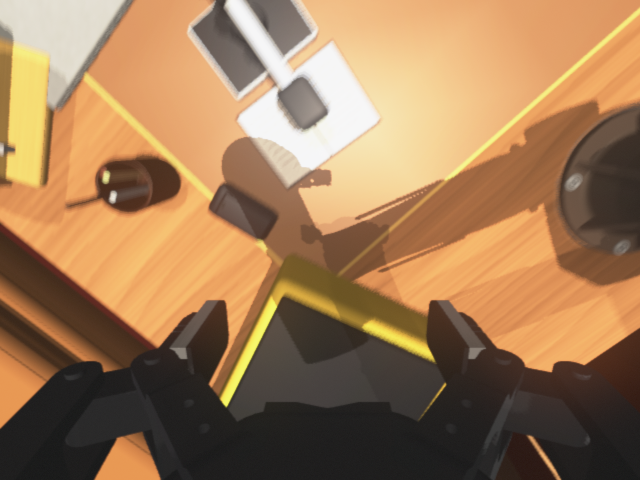

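The picture is from the unmoved pose (the call was refused): stand at (250,40), camera head (302,100), book below it, mouse (243,210), tray at the bottom. Repeating with all keys.

{"op": "drive_tool", "data": {"commands": [{"dx": 0.32, "dy": 0.165, "dz": 0, "ax": 0, "ay": 0, "az": 0.357, "fingers": 1}, {"dx": 0.32, "dy": 0.165, "dz": 0, "ax": 0, "ay": 0, "az": 0.357, "fingers": 1}, {"dx": 0.32, "dy": 0.165, "dz": 0, "ax": 0, "ay": 0, "az": 0.357, "fingers": 1}, {"dx": 0.32, "dy": 0.165, "dz": 0, "ax": 0, "ay": 0, "az": 0.357, "fingers": 1}, {"dx": 0.32, "dy": 0.165, "dz": 0, "ax": 0, "ay": 0, "az": 0.357, "fingers": 1}, {"dx": 0.32, "dy": 0.165, "dz": 0, "ax": 0, "ay": 0, "az": 0.357, "fingers": 1}, {"dx": 0.32, "dy": 0.165, "dz": 0, "ax": 0, "ay": 0, "az": 0.357, "fingers": 1}, {"dx": 0.32, "dy": 0.165, "dz": 0, "ax": 0, "ay": 0, "az": 0.357, "fingers": 1}, {"dx": 0.32, "dy": 0.165, "dz": 0, "ax": 0, "ay": 0, "az": 0.357, "fingers": 1}, {"dx": 0.32, "dy": 0.165, "dz": 0, "ax": 0, "ay": 0, "az": 0.357, "fingers": 1}], "force": 30}}

```text
t: 4.17
ee_pos: [0.451, 0.0193, 0.3933]
tool_rot: [0.001, 0.847, -0.531, -0.0]
force: [0.1, -0.1, -0.4]
opening: 0.0852
grip_force: 0.0
```

```bash
python3 - <<'E'
from h import *
f=frame("wrist"); save(f,"w2.png")
print(f["T"][:3,3],[spot(l,"wrist",f) for l in("headset","headset_crown","rail")])
p,v,u=cloud(f)
for lo in (.10,.13,.14,.147): band(p,[.48,-.025],.09,lo,.17)
plan([0.481,-0.024,0.145],206)
E
```

```text
[ 0.48355563 -0.04536656  0.55160789] [[(0.86, array([ 0.477, -0.028,  0.137]))], [(0.83, array([ 0.484, -0.027,  0.144]))], [(0.7, array([ 0.413, -0.211,  0.03 ])), (0.56, array([ 0.586, -0.158,  0.008]))]]
n 2265 centre [ 0.4778 -0.0206] minor/major ext [0.0269 0.1254] major deg 115.0 z50,95 [0.1457 0.1518]
n 1815 centre [ 0.4776 -0.0196] minor/major ext [0.0276 0.088 ] major deg 114.9 z50,95 [0.1476 0.1519]
n 1618 centre [ 0.4778 -0.0198] minor/major ext [0.0275 0.0799] major deg 115.0 z50,95 [0.1483 0.1519]
n 981 centre [ 0.4779 -0.0197] minor/major ext [0.0272 0.0514] major deg 114.5 z50,95 [0.1503 0.1522]
t 4.37 pos [0.45   0.023  0.3937] yaw -154.0 d [ 0.0559 -0.0075  0.2487] a [0.001  0.0003 0.0008] rows 6.114507129016694 0.010329045542026129
```

View pics/w2.png

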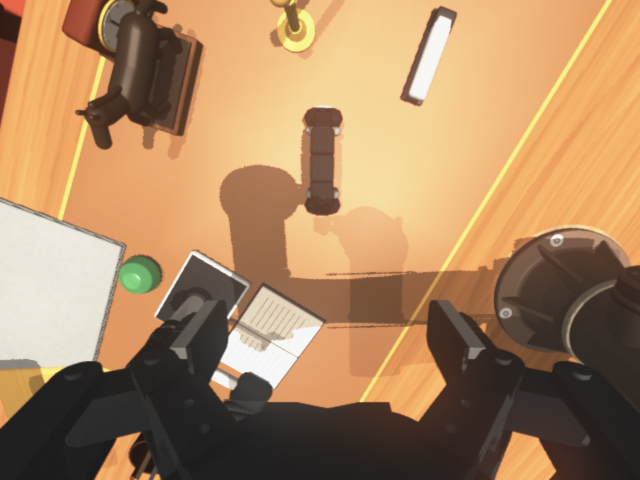

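Headset seen from above at (322,160), crown band along the picture's vertical; rail foot at (297,30), stapler (430,55), horse (140,80).

{"op": "drive_tool", "data": {"commands": [{"dx": 0.051, "dy": -0.006, "dz": 0.03, "ax": 0, "ay": 0, "az": 0.017, "fingers": 1}, {"dx": 0.051, "dy": -0.006, "dz": 0.06, "ax": 0, "ay": 0, "az": 0.017, "fingers": 1}, {"dx": 0.051, "dy": -0.006, "dz": 0.1, "ax": 0, "ay": 0, "az": 0.017, "fingers": 1}, {"dx": 0.051, "dy": -0.006, "dz": 0.14, "ax": 0, "ay": 0, "az": 0.017, "fingers": 1}, {"dx": 0.051, "dy": -0.006, "dz": 0.17, "ax": 0, "ay": 0, "az": 0.017, "fingers": 1}, {"dx": 0.051, "dy": -0.006, "dz": 0.195, "ax": 0, "ay": 0, "az": 0.017, "fingers": 1}, {"dx": 0.051, "dy": -0.006, "dz": 0.215, "ax": 0, "ay": 0, "az": 0.017, "fingers": 1}, {"dx": 0.051, "dy": -0.006, "dz": 0.23, "ax": 0, "ay": 0, "az": 0.017, "fingers": 1}, {"dx": 0.051, "dy": -0.006, "dz": 0.235, "ax": 0, "ay": 0, "az": 0.017, "fingers": 1}, {"dx": 0.051, "dy": -0.006, "dz": 0.235, "ax": 0, "ay": 0, "az": 0.017, "fingers": 1}], "force": 30}}

```text
t: 5.2
ee_pos: [0.477, -0.0201, 0.1582]
tool_rot: [0.001, 0.844, -0.536, -0.001]
force: [0.6, -0.5, 0.1]
opening: 0.0854
grip_force: 0.0
```

```bash
python3 - <<'E'
from h import *
f=frame("wrist"); p,v,u=cloud(f)
for lo in (.125,.14): band(p,[.478,-.02],.07,lo,.158)
print(spot("headset_crown","wrist",f))
plan([0.4777,-0.020,0.157],205)
E
```

```text
n 7912 centre [ 0.4788 -0.023 ] minor/major ext [0.0271 0.0916] major deg 114.9 z50,95 [0.1475 0.1516]
n 6695 centre [ 0.4776 -0.0203] minor/major ext [0.027  0.0784] major deg 114.8 z50,95 [0.1484 0.1517]
[(0.67, array([ 0.488, -0.042,  0.144]))]
t 5.3 pos [ 0.4783 -0.0202  0.16  ] yaw -154.9 d [-0.0005  0.0004  0.003 ] a [-0.0008 -0.0004  0.0023] rows 0.07436025293976017 0.020166101360614627
```

Position good; down 3 mm and close.

{"op": "drive_tool", "data": {"commands": [{"dx": 0, "dy": 0, "dz": 0.003, "ax": 0, "ay": 0, "az": 0, "fingers": 0.6}, {"dx": 0, "dy": 0, "dz": 0.003, "ax": 0, "ay": 0, "az": 0, "fingers": 0.1}, {"dx": 0, "dy": 0, "dz": 0.003, "ax": 0, "ay": 0, "az": 0, "fingers": 0.1}, {"dx": 0, "dy": 0, "dz": 0.003, "ax": 0, "ay": 0, "az": 0, "fingers": 0.1}, {"dx": 0, "dy": 0, "dz": 0.003, "ax": 0, "ay": 0, "az": 0, "fingers": 0.1}, {"dx": 0, "dy": 0, "dz": 0.003, "ax": 0, "ay": 0, "az": 0, "fingers": 0.1}, {"dx": 0, "dy": 0, "dz": 0.003, "ax": 0, "ay": 0, "az": 0, "fingers": 0.1}, {"dx": 0, "dy": 0, "dz": 0.003, "ax": 0, "ay": 0, "az": 0, "fingers": 0.1}], "force": 35}}

```text
t: 5.97
ee_pos: [0.4777, -0.0212, 0.1563]
tool_rot: [-0.0, 0.844, -0.537, 0.0]
force: [0.9, 0.5, -0.2]
opening: 0.008
grip_force: 0.0
```

```bash
python3 - <<'E'
from h import *
f=frame("wrist"); p,v,u=cloud(f); save(f,"w3.png")
for lo in (.1,.14): band(p,[.478,-.02],.1,lo,.158)
plan([0.4777,-0.020,0.157],205)
f=frame("side"); cv2.imwrite("pics/s3.png",cv2.resize(f["img"][200:340,200:340,::-1],(560,560)))
r=arm.silhouettes("headset","side"); p,_,_=cloud(f,r[0]["mask"]); band(p,[.48,-.02],.1,.14,.158); print(np.percentile(p[:,2],[2,50,99]))
E
```

```text
n 7234 centre [ 0.4824 -0.0305] minor/major ext [0.0267 0.1054] major deg 114.7 z50,95 [0.1449 0.1515]
n 4985 centre [ 0.4779 -0.0207] minor/major ext [0.0268 0.0782] major deg 114.6 z50,95 [0.148  0.1517]
t 6.02 pos [ 0.4776 -0.0212  0.1562] yaw -155.0 d [-0.0011 -0.0006 -0.0008] a [ 0.     -0.      0.0005] rows 0.0342143481971585 0.004393885899349375
n 292 centre [ 0.4769 -0.0219] minor/major ext [0.0287 0.083 ] major deg 118.5 z50,95 [0.1481 0.153 ]
[0.00215354 0.05729458 0.15294616]
```

View pics/s3.png

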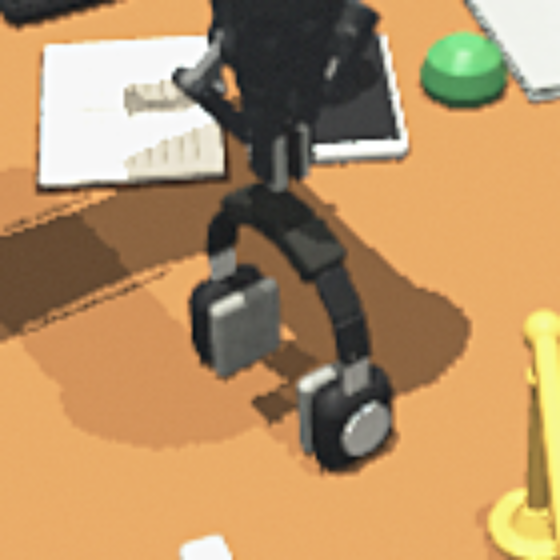

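View pics/w3.png

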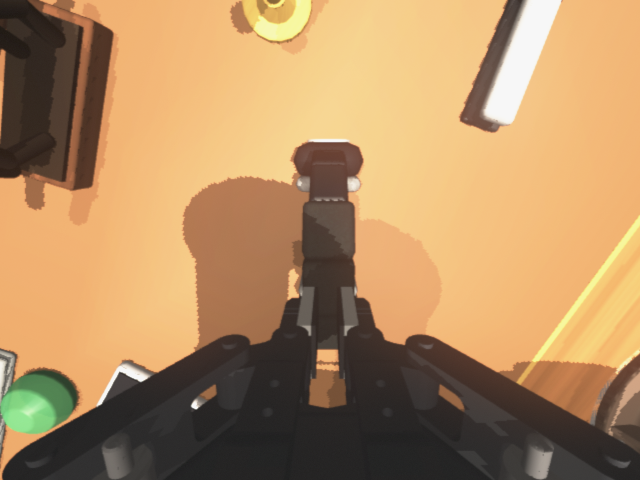

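Side crop: fingers shut, standing just on/above the crown's +y part at (285,180); wrist view: tips at (305–350,300) over the crown, 28 mm pad visible outside them. They closed too high. Checking the tips' height.

```bash
python3 - <<'E'
from h import *
s=arm.state(); print(s["force"],s["opening"])
f=frame("wrist"); p,v,u=cloud(f); z=np.zeros((480,640,3));z[v,u]=p
for r in range(140,400,12): print(r,[z[r,c].round(3).tolist() for c in (308,328,348)])
E
```

```text
[0.37076589 0.31864995 0.05125618] 0.008326254077902629
140 [[0.524, -0.083, 0.033], [0.51, -0.089, 0.048], [0.496, -0.096, 0.035]]
152 [[0.52, -0.075, 0.055], [0.507, -0.082, 0.087], [0.493, -0.088, 0.056]]
164 [[0.516, -0.067, 0.058], [0.504, -0.076, 0.108], [0.489, -0.08, 0.058]]
176 [[0.513, -0.059, 0.051], [0.501, -0.071, 0.118], [0.485, -0.072, 0.05]]
188 [[0.509, -0.051, 0.056], [0.499, -0.065, 0.126], [0.481, -0.064, 0.057]]
200 [[0.504, -0.033, 0.001], [0.496, -0.06, 0.13], [0.486, -0.064, 0.127]]
212 [[0.504, -0.051, 0.14], [0.494, -0.055, 0.139], [0.485, -0.06, 0.141]]
224 [[0.501, -0.046, 0.144], [0.492, -0.05, 0.142], [0.483, -0.055, 0.144]]
236 [[0.499, -0.041, 0.146], [0.489, -0.045, 0.146], [0.0, 0.0, 0.0]]
248 [[0.496, -0.036, 0.149], [0.487, -0.04, 0.148], [0.478, -0.044, 0.148]]
260 [[0.494, -0.029, 0.147], [0.484, -0.033, 0.146], [0.475, -0.038, 0.147]]
272 [[0.491, -0.025, 0.152], [0.482, -0.029, 0.15], [0.472, -0.033, 0.15]]
284 [[0.488, -0.018, 0.151], [0.479, -0.023, 0.151], [0.47, -0.028, 0.152]]
296 [[0.491, -0.028, 0.185], [0.476, -0.017, 0.151], [0.476, -0.035, 0.186]]
308 [[0.49, -0.028, 0.196], [0.473, -0.011, 0.151], [0.476, -0.035, 0.196]]
320 [[0.49, -0.028, 0.205], [0.47, -0.003, 0.149], [0.477, -0.035, 0.206]]
332 [[0.49, -0.03, 0.215], [0.466, 0.006, 0.146], [0.477, -0.035, 0.215]]
344 [[0.489, -0.029, 0.22], [0.461, 0.016, 0.14], [0.478, -0.035, 0.223]]
356 [[0.487, -0.024, 0.22], [0.416, 0.112, -0.0], [0.477, -0.033, 0.225]]
368 [[0.485, -0.02, 0.22], [0.409, 0.125, -0.0], [0.473, -0.025, 0.22]]
380 [[0.483, -0.015, 0.218], [0.403, 0.139, 0.0], [0.471, -0.021, 0.219]]
392 [[0.481, -0.012, 0.22], [0.396, 0.153, 0.0], [0.469, -0.017, 0.219]]
```

```bash
python3 - <<'E'
from h import *
f=frame("side"); p,v,u=cloud(f); z=np.zeros((480,640,3));z[v,u]=p
for r in range(228,256,2): print(r,[z[r,c].round(3).tolist() for c in (266,268,270,272,274)])
f=frame("scene"); p,v,u=cloud(f); save(f,"sc3.png")
q=(abs(p[:,0]-.478)<.04)&(abs(p[:,1]+.02)<.03)&(p[:,2]>.155)&(p[:,2]<.25)
print("scene",q.sum()); o=np.argsort(p[q][:,2])[:12]; print(p[q][o].round(3).tolist())
E
```

```text
228 [[0.466, -0.042, 0.235], [0.471, -0.036, 0.23], [0.476, -0.034, 0.229], [0.484, -0.016, 0.215], [0.488, -0.022, 0.219]]
230 [[0.467, -0.036, 0.226], [0.471, -0.036, 0.226], [0.476, -0.033, 0.222], [0.484, -0.017, 0.21], [0.487, -0.025, 0.215]]
232 [[0.466, -0.038, 0.222], [0.471, -0.037, 0.221], [0.475, -0.037, 0.22], [0.483, -0.022, 0.208], [0.486, -0.029, 0.212]]
234 [[0.466, -0.039, 0.218], [0.47, -0.038, 0.216], [0.475, -0.037, 0.215], [0.483, -0.021, 0.202], [0.486, -0.028, 0.206]]
236 [[0.467, -0.033, 0.207], [0.471, -0.033, 0.207], [0.475, -0.035, 0.208], [0.483, -0.018, 0.194], [0.486, -0.025, 0.199]]
238 [[0.466, -0.037, 0.205], [0.471, -0.034, 0.202], [0.475, -0.035, 0.202], [0.483, -0.019, 0.189], [0.485, -0.029, 0.196]]
240 [[0.466, -0.035, 0.198], [0.47, -0.035, 0.197], [0.475, -0.036, 0.197], [0.483, -0.017, 0.182], [0.486, -0.025, 0.187]]
242 [[0.466, -0.034, 0.192], [0.47, -0.035, 0.192], [0.475, -0.034, 0.19], [0.483, -0.017, 0.176], [0.486, -0.026, 0.182]]
244 [[0.466, -0.032, 0.185], [0.471, -0.032, 0.184], [0.475, -0.035, 0.185], [0.526, 0.208, 0.001], [0.486,
[... 223 characters left out ...]
.006, 0.151], [0.527, 0.187, 0.002]]
250 [[0.469, -0.009, 0.15], [0.474, -0.011, 0.151], [0.479, -0.01, 0.149], [0.482, -0.017, 0.153], [0.487, -0.017, 0.153]]
252 [[0.467, -0.019, 0.153], [0.472, -0.017, 0.149], [0.476, -0.021, 0.152], [0.48, -0.025, 0.154], [0.486, -0.021, 0.15]]
254 [[0.466, -0.024, 0.15], [0.47, -0.029, 0.153], [0.475, -0.029, 0.152], [0.479, -0.03, 0.152], [0.484, -0.03, 0.151]]
scene 157
[[0.487, -0.017, 0.172], [0.487, -0.029, 0.175], [0.489, -0.014, 0.175], [0.477, -0.033, 0.176], [0.492, -0.022, 0.176], [0.493, -0.025, 0.177], [0.49, -0.009, 0.18], [0.496, -0.019, 0.181], [0.475, -0.036, 0.181], [0.492, -0.014, 0.181], [0.494, -0.025, 0.182], [0.493, -0.017, 0.182]]
```

All three cameras agree the tips are at z≈0.175 with TCP reading 0.156, i.e. really ~19 mm behind the TCP reading; lateral position is right. So I go by what's seen: open, then descend 40 mm, check.

{"op": "drive_tool", "data": {"commands": [{"dx": -0.001, "dy": -0.001, "dz": -0.01, "ax": 0, "ay": 0, "az": 0, "fingers": 1}, {"dx": -0.001, "dy": -0.001, "dz": -0.01, "ax": 0, "ay": 0, "az": 0, "fingers": 1}, {"dx": -0.001, "dy": -0.001, "dz": -0.01, "ax": 0, "ay": 0, "az": 0, "fingers": 1}, {"dx": -0.001, "dy": -0.001, "dz": -0.01, "ax": 0, "ay": 0, "az": 0, "fingers": 1}, {"dx": -0.001, "dy": -0.001, "dz": -0.01, "ax": 0, "ay": 0, "az": 0, "fingers": 1}, {"dx": -0.001, "dy": -0.001, "dz": 0.01, "ax": 0, "ay": 0, "az": 0, "fingers": 1}, {"dx": -0.001, "dy": -0.001, "dz": 0.025, "ax": 0, "ay": 0, "az": 0, "fingers": 1}, {"dx": -0.001, "dy": -0.001, "dz": 0.035, "ax": 0, "ay": 0, "az": 0, "fingers": 1}, {"dx": -0.001, "dy": -0.001, "dz": 0.04, "ax": 0, "ay": 0, "az": 0, "fingers": 1}, {"dx": -0.001, "dy": -0.001, "dz": 0.04, "ax": 0, "ay": 0, "az": 0, "fingers": 1}], "force": 35}}

```text
t: 7.1
ee_pos: [0.4775, -0.0201, 0.1152]
tool_rot: [0.001, 0.844, -0.537, -0.001]
force: [0.2, -0.1, 0.5]
opening: 0.0855
grip_force: 0.0
```

{"op": "drive_tool", "data": {"commands": [{"dx": 0, "dy": 0, "dz": 0, "ax": 0, "ay": 0, "az": 0, "fingers": 0.5}, {"dx": 0, "dy": 0, "dz": 0, "ax": 0, "ay": 0, "az": 0, "fingers": 0.5}, {"dx": 0, "dy": 0, "dz": 0, "ax": 0, "ay": 0, "az": 0, "fingers": 0.5}, {"dx": 0, "dy": 0, "dz": 0, "ax": 0, "ay": 0, "az": 0, "fingers": 0.5}], "force": 35}}

```text
t: 7.43
ee_pos: [0.4785, -0.0197, 0.1168]
tool_rot: [-0.0, 0.844, -0.537, 0.0]
force: [0.2, -1.3, 0.4]
opening: 0.0428
grip_force: 0.0
```

```bash
python3 - <<'E'
from h import *
plan([0.4777,-0.020,0.116],205)
f=frame("wrist"); p,v,u=cloud(f); s=arm.state(); A=rot(s["tool_rot"]); t=(p-s["ee_pos"])@A
for sg in (1,-1):
    q=t[(t[:,1]*sg>.016)&(t[:,1]*sg<.04)&(abs(t[:,0])<.025)&(t[:,2]<.05)&(t[:,2]>-.06)]
    print(sg,len(q),"fingers: tip z in tool",np.percentile(q[:,2],[90,99,100]).round(4),"inner y",np.percentile(q[:,1]*sg,[1,5]).round(4))
c=t[(t[:,2]<-.02)&(t[:,2]>-.045)&(abs(t[:,1])<.016)&(abs(t[:,0])<.03)]; print("crown y",np.percentile(c[:,1],[2,98]),"z",c[:,2].min(),"x",np.percentile(c[:,0],[2,98]))
E
```

```text
t 7.43 pos [ 0.4785 -0.0197  0.1168] yaw -155.0 d [-0.0001  0.0009  0.0008] a [-0.0012 -0.0002  0.0008] rows 0.029281537720688096 0.011296820718366416
1 2337 fingers: tip z in tool [-0.0267 -0.0194 -0.0171] inner y [0.0203 0.0204]
-1 2328 fingers: tip z in tool [-0.0267 -0.0193 -0.0169] inner y [0.0222 0.0222]
crown y [-0.01217509  0.01400844] z -0.036481746322951765 x [-0.0275116  0.0289909]
```

{"op": "drive_tool", "data": {"commands": [{"dx": 0, "dy": 0.001, "dz": -0.004, "ax": 0, "ay": 0, "az": 0, "fingers": 0.5}, {"dx": 0, "dy": 0.001, "dz": -0.004, "ax": 0, "ay": 0, "az": 0, "fingers": 0.1}, {"dx": 0, "dy": 0.001, "dz": -0.004, "ax": 0, "ay": 0, "az": 0, "fingers": 0.1}, {"dx": 0, "dy": 0.001, "dz": -0.004, "ax": 0, "ay": 0, "az": 0, "fingers": 0.1}, {"dx": 0, "dy": 0.001, "dz": -0.004, "ax": 0, "ay": 0, "az": 0, "fingers": 0.1}, {"dx": 0, "dy": 0.001, "dz": -0.004, "ax": 0, "ay": 0, "az": 0, "fingers": 0.1}], "force": 35}}

```text
t: 7.98
ee_pos: [0.4776, -0.0202, 0.1211]
tool_rot: [-0.0, 0.844, -0.537, 0.0]
force: [-2.3, 0.2, 6.9]
opening: 0.0273
grip_force: 34.6
```

{"op": "drive_tool", "data": {"commands": [{"dx": 0, "dy": 0, "dz": -0.01, "ax": 0, "ay": 0, "az": 0, "fingers": 0.1}, {"dx": 0, "dy": 0, "dz": -0.03, "ax": 0, "ay": 0, "az": 0, "fingers": 0.1}, {"dx": 0, "dy": 0, "dz": -0.06, "ax": 0, "ay": 0, "az": 0, "fingers": 0.1}, {"dx": 0, "dy": 0, "dz": -0.09, "ax": 0, "ay": 0, "az": 0, "fingers": 0.1}, {"dx": 0, "dy": 0, "dz": -0.12, "ax": 0, "ay": 0, "az": 0, "fingers": 0.1}, {"dx": 0, "dy": 0, "dz": -0.15, "ax": 0, "ay": 0, "az": 0, "fingers": 0.1}, {"dx": 0, "dy": 0, "dz": -0.18, "ax": 0, "ay": 0, "az": 0, "fingers": 0.1}, {"dx": 0, "dy": 0, "dz": -0.2, "ax": 0, "ay": 0, "az": 0, "fingers": 0.1}, {"dx": 0, "dy": 0, "dz": -0.21, "ax": 0, "ay": 0, "az": 0, "fingers": 0.1}, {"dx": 0, "dy": 0, "dz": -0.21, "ax": 0, "ay": 0, "az": 0, "fingers": 0.1}], "force": 35}}

```text
t: 8.82
ee_pos: [0.4779, -0.0202, 0.3325]
tool_rot: [-0.001, 0.844, -0.537, 0.001]
force: [0.2, -0.3, -1.8]
opening: 0.0272
grip_force: 35.4
```

```bash
cat > railm.py <<'E'
from h import *
# bar: yellow points near bar top height
def bar(n):
    f=frame(n); p,v,u=cloud(f); im=f["img"][v,u].astype(int)
    k=(p[:,2]>.143)&(p[:,2]<.156)&(p[:,0]>.48)&(p[:,0]<.66)&(p[:,1]>-.42)&(p[:,1]<-.11)&(im[:,0]-im[:,2]>40)
    return p[k],f
E
python3 - <<'E'
from railm import *
for n in ("scene","side","wrist"):
    q,f=bar(n); print(n,len(q))
    if len(q)>20:
        band(q,[.57,-.26],.2,.14,.16)
for n in ("scene","side"):
    f=frame(n); r=arm.silhouettes("headset",n)
    if r:
        p,_,_=cloud(f,r[0]["mask"]); p=p[(p[:,2]>.15)&(p[:,2]<.4)]; print(n,r[0]["confidence"],np.percentile(p,[1,50,99],axis=0).round(3).tolist())
plan([0.572,-0.263,0.331],-103.2)
E
```

```text
scene 401
n 401 centre [ 0.5715 -0.2621] minor/major ext [0.0179 0.2318] major deg 76.9 z50,95 [0.1499 0.1544]
side 644
n 644 centre [ 0.5667 -0.2681] minor/major ext [0.021  0.2291] major deg 76.8 z50,95 [0.1505 0.1542]
wrist 886
n 886 centre [ 0.5898 -0.1655] minor/major ext [0.0213 0.0369] major deg 73.2 z50,95 [0.1512 0.1553]
scene 0.81 [[0.441, -0.092, 0.216], [0.491, -0.045, 0.264], [0.528, 0.053, 0.358]]
side 0.96 [[0.426, -0.095, 0.213], [0.48, -0.056, 0.263], [0.524, 0.042, 0.359]]
t 9.17 pos [ 0.4768 -0.0203  0.329 ] yaw -155.0 d [ 0.2602  0.0164 -0.0021] a [ 0.002   0.0013 -0.9034] rows 6.251376309650012 7.2295563318104
```

{"op": "drive_tool", "data": {"commands": [{"dx": 0.035, "dy": 0.002, "dz": 0, "ax": 0, "ay": 0, "az": -0.11, "fingers": 0.1}, {"dx": 0.07, "dy": 0.004, "dz": 0, "ax": 0, "ay": 0, "az": -0.22, "fingers": 0.1}, {"dx": 0.1, "dy": 0.006, "dz": 0, "ax": 0, "ay": 0, "az": -0.33, "fingers": 0.1}, {"dx": 0.13, "dy": 0.008, "dz": 0, "ax": 0, "ay": 0, "az": -0.44, "fingers": 0.1}, {"dx": 0.16, "dy": 0.01, "dz": 0, "ax": 0, "ay": 0, "az": -0.55, "fingers": 0.1}, {"dx": 0.19, "dy": 0.012, "dz": 0, "ax": 0, "ay": 0, "az": -0.66, "fingers": 0.1}, {"dx": 0.22, "dy": 0.014, "dz": 0, "ax": 0, "ay": 0, "az": -0.77, "fingers": 0.1}, {"dx": 0.25, "dy": 0.016, "dz": 0, "ax": 0, "ay": 0, "az": -0.86, "fingers": 0.1}, {"dx": 0.261, "dy": 0.017, "dz": 0, "ax": 0, "ay": 0, "az": -0.903, "fingers": 0.1}, {"dx": 0.261, "dy": 0.017, "dz": 0, "ax": 0, "ay": 0, "az": -0.903, "fingers": 0.1}], "force": 35}}

```text
t: 10.0
ee_pos: [0.5725, -0.2664, 0.3278]
tool_rot: [0.0, 0.993, -0.115, -0.002]
force: [0.4, 0.3, -3.2]
opening: 0.0272
grip_force: 35.5
```

```bash
python3 - <<'E'
from railm import *
d=np.array([np.cos(np.radians(76.8)),np.sin(np.radians(76.8))]); n_=np.array([d[1],-d[0]])
for n in ("scene","side","wrist"):
    q,f=bar(n); 
    if len(q)>20: band(q,[.57,-.26],.2,.14,.16); print(n,"perp offset of bar",np.percentile((q[:,:2]-[.572,-.263])@n_,[2,50,98]).round(4))
    r=arm.silhouettes("headset",n)
    if r:
        p,_,_=cloud(f,r[0]["mask"]); p=p[(p[:,2]>.17)&(p[:,2]<.38)]; print(" headset",np.percentile(p,[1,50,99],axis=0).round(3).tolist())
        a=(p[:,:2]-[.572,-.263])@np.c_[n_,d]; print(" perp/along",np.percentile(a,[1,99],axis=0).round(4).tolist())
    if n=="side": cv2.imwrite("pics/s4.png",cv2.resize(f["img"][200:440,220:460,::-1],(560,560)))
plan([0.572,-0.263,0.331],-103.2)
E
```

```text
n 293 centre [ 0.5714 -0.2623] minor/major ext [0.0198 0.2319] major deg 77.0 z50,95 [0.1499 0.155 ]
scene perp offset of bar [-0.01    0.0007  0.0082]
 headset [[0.506, -0.301, 0.214], [0.607, -0.266, 0.264], [0.648, -0.227, 0.36]]
 perp/along [[-0.0682, -0.0251], [0.0771, 0.0232]]
n 641 centre [ 0.5668 -0.2673] minor/major ext [0.0215 0.2295] major deg 76.7 z50,95 [0.1506 0.1545]
side perp offset of bar [-0.0138 -0.0048  0.0048]
 headset [[0.493, -0.304, 0.214], [0.557, -0.273, 0.265], [0.639, -0.238, 0.359]]
 perp/along [[-0.0772, -0.0282], [0.0723, 0.0176]]
n 2507 centre [ 0.5692 -0.2647] minor/major ext [0.0199 0.2302] major deg 76.8 z50,95 [0.1502 0.1546]
wrist perp offset of bar [-0.0111 -0.0015  0.0068]
 headset [[0.532, -0.298, 0.255], [0.597, -0.268, 0.353], [0.644, -0.246, 0.361]]
 perp/along [[-0.0408, -0.0224], [0.0737, 0.021]]
t 10.3 pos [ 0.5721 -0.2631  0.3305] yaw -103.2 d [-0.0002 -0.     -0.0005] a [-0.0001 -0.0003  0.    ] rows 0.013160104250634182 0.002889939308775746
```

View pics/s4.png

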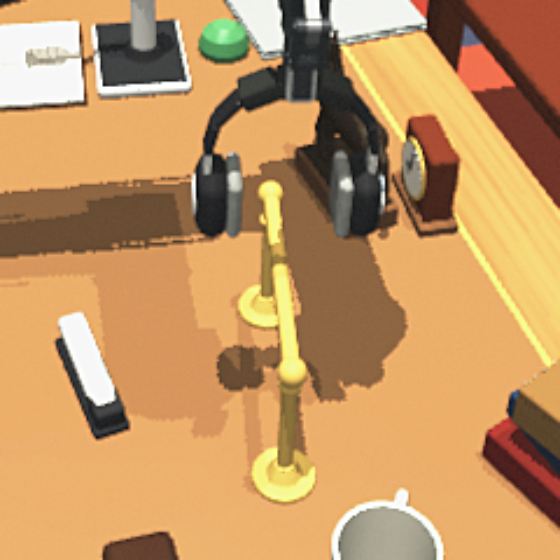

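Side crop: headset held square above the bar (bar from (270,190) to (292,372)), a cup on each side of it. Lowering.

{"op": "drive_tool", "data": {"commands": [{"dx": -0.002, "dy": 0, "dz": 0.02, "ax": 0, "ay": 0, "az": 0, "fingers": 0.1}, {"dx": -0.002, "dy": 0, "dz": 0.05, "ax": 0, "ay": 0, "az": 0, "fingers": 0.1}, {"dx": -0.002, "dy": 0, "dz": 0.08, "ax": 0, "ay": 0, "az": 0, "fingers": 0.1}, {"dx": -0.002, "dy": 0, "dz": 0.11, "ax": 0, "ay": 0, "az": 0, "fingers": 0.1}, {"dx": -0.002, "dy": 0, "dz": 0.14, "ax": 0, "ay": 0, "az": 0, "fingers": 0.1}, {"dx": -0.002, "dy": 0, "dz": 0.16, "ax": 0, "ay": 0, "az": 0, "fingers": 0.1}, {"dx": -0.002, "dy": 0, "dz": 0.175, "ax": 0, "ay": 0, "az": 0, "fingers": 0.1}, {"dx": -0.002, "dy": 0, "dz": 0.183, "ax": 0, "ay": 0, "az": 0, "fingers": 0.1}, {"dx": -0.002, "dy": 0, "dz": 0.187, "ax": 0, "ay": 0, "az": 0, "fingers": 0.1}, {"dx": -0.002, "dy": 0, "dz": 0.187, "ax": 0, "ay": 0, "az": 0, "fingers": 0.1}], "force": 35}}

```text
t: 11.13
ee_pos: [0.5703, -0.263, 0.1432]
tool_rot: [0.0, 0.993, -0.115, -0.0]
force: [0.2, 0.0, -1.5]
opening: 0.0274
grip_force: 35.5
```

```bash
python3 - <<'E'
from railm import *
f=frame("side"); cv2.imwrite("pics/s5.png",cv2.resize(f["img"][200:440,220:460,::-1],(560,560)))
s=arm.state();print(s["force"]);plan([0.570,-0.263,0.1395],-103.2)
E
```

```text
[ 0.74315957 -0.03358148 -2.32387252]
t 11.18 pos [ 0.5708 -0.2633  0.144 ] yaw -103.2 d [-0.0008 -0.0001  0.0045] a [ 0.0002 -0.0009  0.0001] rows 0.11006957869676083 0.007645264250920294
```

View pics/s5.png

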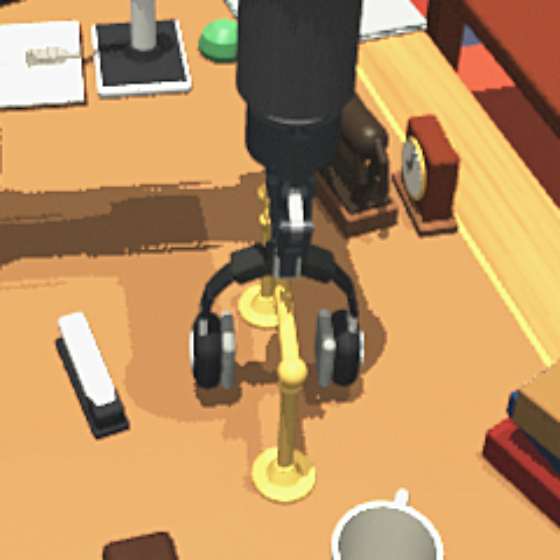

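The headset is astride the bar, cups at (210,350) and (340,350), bar between, still a few mm up. Lower 4 mm.

{"op": "drive_tool", "data": {"commands": [{"dx": 0, "dy": 0, "dz": 0.0015, "ax": 0, "ay": 0, "az": 0, "fingers": 0.1}, {"dx": 0, "dy": 0, "dz": 0.003, "ax": 0, "ay": 0, "az": 0, "fingers": 0.1}, {"dx": 0, "dy": 0, "dz": 0.004, "ax": 0, "ay": 0, "az": 0, "fingers": 0.1}, {"dx": 0, "dy": 0, "dz": 0.004, "ax": 0, "ay": 0, "az": 0, "fingers": 0.1}], "force": 25}}

```text
t: 11.52
ee_pos: [0.5704, -0.2635, 0.1395]
tool_rot: [-0.0, 0.993, -0.115, 0.0]
force: [-0.9, -0.2, -2.4]
opening: 0.0271
grip_force: 35.5
```

{"op": "drive_tool", "data": {"commands": [{"dx": 0, "dy": 0, "dz": 0.001, "ax": 0, "ay": 0, "az": 0, "fingers": 0.1}, {"dx": 0, "dy": 0, "dz": 0.0015, "ax": 0, "ay": 0, "az": 0, "fingers": 0.1}, {"dx": 0, "dy": 0, "dz": 0.0015, "ax": 0, "ay": 0, "az": 0, "fingers": 0.1}], "force": 25}}

```text
t: 11.77
ee_pos: [0.5705, -0.2636, 0.1389]
tool_rot: [0.0, 0.993, -0.115, 0.0]
force: [-2.3, 1.9, 4.3]
opening: 0.0266
grip_force: 36.4
```

Contact (+4 N). Release slowly, then straight up.

{"op": "drive_tool", "data": {"commands": [{"dx": 0, "dy": 0, "dz": 0, "ax": 0, "ay": 0, "az": 0, "fingers": 0.36}, {"dx": 0, "dy": 0, "dz": 0, "ax": 0, "ay": 0, "az": 0, "fingers": 0.42}, {"dx": 0, "dy": 0, "dz": 0, "ax": 0, "ay": 0, "az": 0, "fingers": 0.55}, {"dx": 0, "dy": 0, "dz": 0, "ax": 0, "ay": 0, "az": 0, "fingers": 0.7}, {"dx": 0, "dy": 0, "dz": 0, "ax": 0, "ay": 0, "az": 0, "fingers": 0.8}, {"dx": 0, "dy": 0, "dz": -0.01, "ax": 0, "ay": 0, "az": 0, "fingers": 0.8}, {"dx": 0, "dy": 0, "dz": -0.03, "ax": 0, "ay": 0, "az": 0, "fingers": 0.8}, {"dx": 0, "dy": 0, "dz": -0.06, "ax": 0, "ay": 0, "az": 0, "fingers": 0.8}, {"dx": 0, "dy": 0, "dz": -0.09, "ax": 0, "ay": 0, "az": 0, "fingers": 0.8}, {"dx": 0, "dy": 0, "dz": -0.12, "ax": 0, "ay": 0, "az": 0, "fingers": 0.8}]}}

```text
t: 12.6
ee_pos: [0.5701, -0.2636, 0.2598]
tool_rot: [0.0, 0.993, -0.115, 0.0]
force: [0.6, -0.9, -0.2]
opening: 0.0686
grip_force: 0.0
```

```bash
python3 - <<'E'
from railm import *
d=np.array([np.cos(np.radians(76.8)),np.sin(np.radians(76.8))]); n_=np.array([d[1],-d[0]])
for n in ("side","wrist"):
    f=frame(n); r=arm.silhouettes("headset",n)
    if r:
        p,_,_=cloud(f,r[0]["mask"]); p=p[(p[:,2]>.005)&(p[:,2]<.2)]
        a=(p[:,:2]-[.570,-.264])@np.c_[n_,d]; print(n,"perp/along",np.percentile(a,[1,99],axis=0).round(4).tolist(),"z",np.percentile(p[:,2],[1,99]).round(4))
        band(p,[.57,-.264],.1,.155,.18)
f=frame("scene")
for l in ("grip_centre","camera_stand","camera_head"):
    print(l,spot(l,"scene",f))
p,v,u=cloud(f); band(p,[.572,.285],.03,.21,.24)
f=frame("side");p,v,u=cloud(f); band(p,[.572,.285],.03,.21,.24)
plan([.55,.2,.38],-90)
E
```

```text
side perp/along [[-0.0773, -0.0262], [0.0715, 0.0206]] z [0.0265 0.1708]
n 556 centre [ 0.5688 -0.2642] minor/major ext [0.0283 0.0861] major deg 166.8 z50,95 [0.1639 0.1706]
grip_centre [(0.67, array([0.576, 0.292, 0.159]))]
camera_stand [(0.88, array([0.582, 0.286, 0.02 ]))]
camera_head [(0.94, array([0.577, 0.291, 0.161]))]
n 161 centre [0.5739 0.2849] minor/major ext [0.0293 0.034 ] major deg 82.6 z50,95 [0.2246 0.2296]
n 120 centre [0.5712 0.2828] minor/major ext [0.0288 0.0352] major deg 84.2 z50,95 [0.2249 0.2293]
t 13.05 pos [ 0.5699 -0.2634  0.2567] yaw -103.2 d [-0.1255 -0.4465 -0.1231] a [-1.000e-04  1.800e-03 -2.308e-01] rows 11.508212859172838 1.8469485374269314
```

{"op": "drive_tool", "data": {"commands": [{"dx": 0, "dy": -0.01, "dz": -0.04, "ax": 0, "ay": 0, "az": 0, "fingers": 1}, {"dx": -0.01, "dy": -0.03, "dz": -0.07, "ax": 0, "ay": 0, "az": 0, "fingers": 1}, {"dx": -0.164, "dy": -0.525, "dz": -0.143, "ax": 0, "ay": 0, "az": -0.108, "fingers": 1}, {"dx": -0.164, "dy": -0.525, "dz": -0.143, "ax": 0, "ay": 0, "az": -0.108, "fingers": 1}, {"dx": -0.164, "dy": -0.525, "dz": -0.143, "ax": 0, "ay": 0, "az": -0.108, "fingers": 1}, {"dx": -0.164, "dy": -0.525, "dz": -0.143, "ax": 0, "ay": 0, "az": -0.108, "fingers": 1}, {"dx": -0.164, "dy": -0.525, "dz": -0.143, "ax": 0, "ay": 0, "az": -0.108, "fingers": 1}, {"dx": -0.164, "dy": -0.525, "dz": -0.143, "ax": 0, "ay": 0, "az": -0.108, "fingers": 1}, {"dx": -0.164, "dy": -0.525, "dz": -0.143, "ax": 0, "ay": 0, "az": -0.108, "fingers": 1}, {"dx": -0.164, "dy": -0.525, "dz": -0.143, "ax": 0, "ay": 0, "az": -0.108, "fingers": 1}]}}

```text
t: 13.88
ee_pos: [0.5433, 0.0991, 0.3742]
tool_rot: [0.0, 0.998, -0.061, -0.0]
force: [0.9, -0.8, 0.5]
opening: 0.0855
grip_force: 0.0
```

```bash
python3 - <<'E'
from h import *
plan([.53,.285,.40],-97)
E
```

```text
t 13.88 pos [0.5433 0.0991 0.3742] yaw -97.0 d [-0.036  -0.1828 -0.0259] a [ 0.0004  0.0005 -0.0005] rows 4.511849617339669 0.006574366628236821
```

{"op": "drive_tool", "data": {"commands": [{"dx": -0.036, "dy": -0.183, "dz": -0.026, "ax": 0, "ay": 0, "az": 0, "fingers": 1}, {"dx": -0.036, "dy": -0.183, "dz": -0.026, "ax": 0, "ay": 0, "az": 0, "fingers": 1}, {"dx": -0.036, "dy": -0.183, "dz": -0.026, "ax": 0, "ay": 0, "az": 0, "fingers": 1}, {"dx": -0.036, "dy": -0.183, "dz": -0.026, "ax": 0, "ay": 0, "az": 0, "fingers": 1}, {"dx": -0.036, "dy": -0.183, "dz": -0.026, "ax": 0, "ay": 0, "az": 0, "fingers": 1}, {"dx": -0.036, "dy": -0.183, "dz": -0.026, "ax": 0, "ay": 0, "az": 0, "fingers": 1}, {"dx": -0.036, "dy": -0.183, "dz": -0.026, "ax": 0, "ay": 0, "az": 0, "fingers": 1}]}}

```text
t: 14.47
ee_pos: [0.5304, 0.2847, 0.3989]
tool_rot: [0.001, 0.998, -0.06, -0.001]
force: [-0.2, -0.2, -0.5]
opening: 0.0855
grip_force: 0.0
```

```bash
python3 - <<'E'
from h import *
f=frame("wrist"); save(f,"w6.png"); p,v,u=cloud(f)
print([ (l,spot(l,"wrist",f)) for l in("grip_centre","button_face","camera_head")])
q=band(p,[.572,.285],.035,.222,.24)
r=cv2.minAreaRect((q[:,:2]*1000).astype(np.float32)); print("top rect",r)
q=p[(np.hypot(p[:,0]-.58,p[:,1]-.285)<.12)&(p[:,2]>.010)&(p[:,2]<.02)]; print("plate",cv2.minAreaRect((q[:,:2]*1000).astype(np.float32)),len(q))
q=p[(p[:,0]<.56)&(p[:,0]>.39)&(abs(p[:,1]-.29)<.06)&(p[:,2]>.13)&(p[:,2]<.19)]; print("arm",len(q)); band(q,[.48,.29],.2,.1,.2)
q=p[(np.hypot(p[:,0]-.572,p[:,1]-.285)<.04)&(p[:,2]>.16)&(p[:,2]<.24)]; print("all grip",np.percentile(q,[1,99],axis=0).round(4).tolist())
plan([.5725,.284,.25],-97)
E
```

```text
[('grip_centre', [(0.77, array([0.505, 0.296, 0.165]))]), ('button_face', []), ('camera_head', [(0.89, array([0.504, 0.294, 0.164]))])]
n 861 centre [0.5724 0.286 ] minor/major ext [0.0255 0.03  ] major deg 83.1 z50,95 [0.2271 0.2284]
top rect ((572.621337890625, 285.5903015136719), (31.07360076904297, 26.65869140625), 82.13289642333984)
plate ((579.8970336914062, 285.0965881347656), (150.26451110839844, 238.3345947265625), 83.48889923095703) 5654
arm 2222
n 2222 centre [0.4791 0.2987] minor/major ext [0.0419 0.1369] major deg 172.3 z50,95 [0.1583 0.1627]
all grip [[0.5579, 0.2682, 0.1606], [0.5893, 0.3067, 0.2287]]
t 14.67 pos [0.5309 0.2823 0.4001] yaw -97.1 d [ 0.041  -0.0069  0.1501] a [ 0.0003  0.     -0.0017] rows 3.7363303486567254 0.013732610452367927
```

View pics/w6.png

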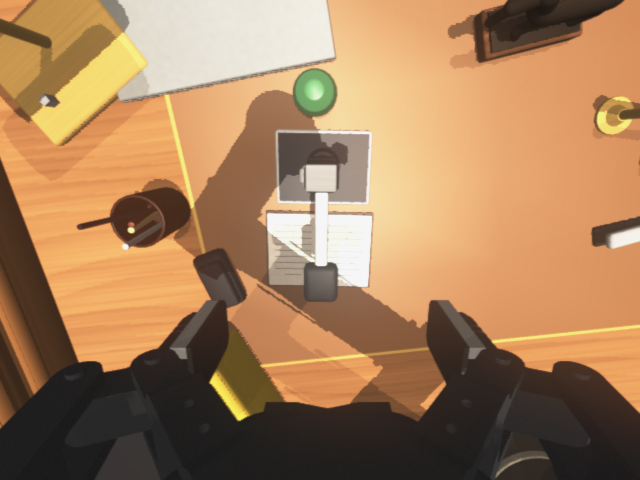

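Grip top at (320,178) with the button on its left (+y) side at (303,178), arm pointing to the camera head at (320,282). Grip centre (0.5725, 0.2855), stand yaw 83°.

{"op": "drive_tool", "data": {"commands": [{"dx": 0.02, "dy": -0.004, "dz": 0.01, "ax": 0, "ay": 0, "az": 0, "fingers": 1}, {"dx": 0.041, "dy": -0.008, "dz": 0.04, "ax": 0, "ay": 0, "az": 0, "fingers": 1}, {"dx": 0.041, "dy": -0.008, "dz": 0.08, "ax": 0, "ay": 0, "az": 0, "fingers": 1}, {"dx": 0.041, "dy": -0.008, "dz": 0.12, "ax": 0, "ay": 0, "az": 0, "fingers": 1}, {"dx": 0.041, "dy": -0.008, "dz": 0.155, "ax": 0, "ay": 0, "az": 0, "fingers": 1}, {"dx": 0.041, "dy": -0.008, "dz": 0.165, "ax": 0, "ay": 0, "az": 0, "fingers": 1}, {"dx": 0.041, "dy": -0.008, "dz": 0.165, "ax": 0, "ay": 0, "az": 0, "fingers": 1}]}}

```text
t: 15.25
ee_pos: [0.5715, 0.2843, 0.2325]
tool_rot: [0.002, 0.998, -0.062, -0.002]
force: [0.2, 0.0, 1.2]
opening: 0.0857
grip_force: 0.0
```

```bash
python3 - <<'E'
from h import *
f=frame("wrist"); p,v,u=cloud(f); s=arm.state(); A=rot(s["tool_rot"])
plan([.5725,.2855,.161],-97)
q=band(p,[.572,.285],.035,.222,.24); print("top rect",cv2.minAreaRect((q[:,:2]*1000).astype(np.float32)))
t=(p-s["ee_pos"])@A; q=t[(abs(t[:,0])<.03)&(abs(t[:,1])<.03)&(p[:,2]>.17)&(p[:,2]<.24)]; print("grip in tool",np.percentile(q,[.5,99.5],axis=0).round(4).tolist())
E
```

```text
t 15.3 pos [0.5728 0.2853 0.2356] yaw -97.1 d [-0.0003 -0.0003  0.0746] a [ 0.0013  0.0002 -0.0014] rows 1.7885814535656568 0.015436394538942902
n 2699 centre [0.5725 0.2858] minor/major ext [0.0257 0.0293] major deg 83.8 z50,95 [0.2269 0.228 ]
top rect ((572.3191528320312, 285.6376953125), (30.23611831665039, 27.302350997924805), 81.81253814697266)
grip in tool [[-0.0133, -0.0221, 0.0071], [0.0144, 0.0174, 0.0645]]
```

{"op": "drive_tool", "data": {"commands": [{"dx": 0, "dy": 0, "dz": 0.02, "ax": 0, "ay": 0, "az": 0, "fingers": 1}, {"dx": 0, "dy": 0, "dz": 0.04, "ax": 0, "ay": 0, "az": 0, "fingers": 1}, {"dx": 0, "dy": 0, "dz": 0.06, "ax": 0, "ay": 0, "az": 0, "fingers": 1}, {"dx": 0, "dy": 0, "dz": 0.07, "ax": 0, "ay": 0, "az": 0, "fingers": 0.6}, {"dx": 0, "dy": 0, "dz": 0.074, "ax": 0, "ay": 0, "az": 0, "fingers": 0.6}, {"dx": 0, "dy": 0, "dz": 0.074, "ax": 0, "ay": 0, "az": 0, "fingers": 0.6}, {"dx": 0, "dy": 0, "dz": 0.074, "ax": 0, "ay": 0, "az": 0, "fingers": 0.6}]}}

```text
t: 15.88
ee_pos: [0.5735, 0.2868, 0.1632]
tool_rot: [-0.001, 0.998, -0.061, 0.001]
force: [0.8, 0.6, 1.1]
opening: 0.0512
grip_force: 0.0
```

```bash
python3 - <<'E'
from h import *
plan([.5725,.2855,.161],-97)
f=frame("wrist"); p,v,u=cloud(f); s=arm.state(); A=rot(s["tool_rot"]); t=(p-s["ee_pos"])@A
for sg in (1,-1):
    q=t[(t[:,1]*sg>.0235)&(t[:,1]*sg<.05)&(abs(t[:,0])<.025)&(t[:,2]<.05)&(t[:,2]>-.06)]
    print(sg,len(q),np.percentile(q[:,2],[90,99,100]).round(4),np.percentile(q[:,1]*sg,[1,5]).round(4))
E
```

```text
t 15.88 pos [0.5735 0.2868 0.1632] yaw -97.0 d [-0.0008  0.0014  0.0022] a [-0.0015 -0.002  -0.0003] rows 0.06424980764857742 0.020255112434264828
1 2431 [-0.0275 -0.0208 -0.0181] [0.0256 0.0257]
-1 2420 [-0.0273 -0.021  -0.0185] [0.0252 0.0253]
```

{"op": "drive_tool", "data": {"commands": [{"dx": -0.001, "dy": 0.001, "dz": 0.003, "ax": 0, "ay": 0, "az": 0, "fingers": 0.55}, {"dx": -0.001, "dy": 0.001, "dz": 0.003, "ax": 0, "ay": 0, "az": 0, "fingers": 0.45}, {"dx": -0.001, "dy": 0.001, "dz": 0.003, "ax": 0, "ay": 0, "az": 0, "fingers": 0.3}, {"dx": -0.001, "dy": 0.001, "dz": 0.003, "ax": 0, "ay": 0, "az": 0, "fingers": 0.2}, {"dx": -0.001, "dy": 0.001, "dz": 0.003, "ax": 0, "ay": 0, "az": 0, "fingers": 0.2}, {"dx": -0.001, "dy": 0.001, "dz": 0.003, "ax": 0, "ay": 0, "az": 0, "fingers": 0.2}, {"dx": -0.001, "dy": 0.001, "dz": 0.003, "ax": 0, "ay": 0, "az": 0, "fingers": 0.2}], "force": 40}}

```text
t: 16.52
ee_pos: [0.5719, 0.2861, 0.1594]
tool_rot: [-0.001, 0.998, -0.061, 0.001]
force: [-1.0, 2.9, 6.0]
opening: 0.0336
grip_force: 41.2
```

Button squeezed in (33.6 mm). Draw up.

{"op": "drive_tool", "data": {"commands": [{"dx": 0, "dy": 0, "dz": 0, "ax": 0, "ay": 0, "az": 0, "fingers": 0.2}, {"dx": 0, "dy": 0, "dz": -0.01, "ax": 0, "ay": 0, "az": 0, "fingers": 0.2}, {"dx": 0, "dy": 0, "dz": -0.025, "ax": 0, "ay": 0, "az": 0, "fingers": 0.2}, {"dx": 0, "dy": 0, "dz": -0.04, "ax": 0, "ay": 0, "az": 0, "fingers": 0.2}, {"dx": 0, "dy": 0, "dz": -0.055, "ax": 0, "ay": 0, "az": 0, "fingers": 0.2}, {"dx": 0, "dy": 0, "dz": -0.07, "ax": 0, "ay": 0, "az": 0, "fingers": 0.2}, {"dx": 0, "dy": 0, "dz": -0.085, "ax": 0, "ay": 0, "az": 0, "fingers": 0.2}, {"dx": 0, "dy": 0, "dz": -0.1, "ax": 0, "ay": 0, "az": 0, "fingers": 0.2}, {"dx": 0, "dy": 0, "dz": -0.11, "ax": 0, "ay": 0, "az": 0, "fingers": 0.2}, {"dx": 0, "dy": 0, "dz": -0.116, "ax": 0, "ay": 0, "az": 0, "fingers": 0.2}], "force": 40}}

```text
t: 17.35
ee_pos: [0.5716, 0.286, 0.2743]
tool_rot: [-0.001, 0.998, -0.062, 0.0]
force: [4.5, 4.1, -7.5]
opening: 0.034
grip_force: 42.1
```

```bash
python3 - <<'E'
from h import *
s=arm.state();print(s["ee_pos"],s["force"],s["opening"],s["grip_force"])
f=frame("side"); p,v,u=cloud(f)
r=arm.silhouettes("camera_head","side"); 
q=p[(np.hypot(p[:,0]-.435,p[:,1]-.30)<.035)&(p[:,2]>.12)&(p[:,2]<.35)]; print("cam head top z",len(q),np.percentile(q[:,2],[50,95]))
E
```

```text
[0.57158337 0.28603644 0.27428649] [ 4.48627644  4.05199881 -7.5265466 ] 0.03398236993204228 42.11919665336609
cam head top z 302 [0.27291109 0.2794513 ]
```

{"op": "drive_tool", "data": {"commands": [{"dx": 0, "dy": 0, "dz": -0.002, "ax": 0, "ay": 0, "az": 0, "fingers": 0.2}, {"dx": 0, "dy": 0, "dz": -0.004, "ax": 0, "ay": 0, "az": 0, "fingers": 0.2}, {"dx": 0, "dy": 0, "dz": -0.006, "ax": 0, "ay": 0, "az": 0, "fingers": 0.2}, {"dx": 0, "dy": 0, "dz": -0.006, "ax": 0, "ay": 0, "az": 0, "fingers": 0.2}, {"dx": 0, "dy": 0, "dz": -0.006, "ax": 0, "ay": 0, "az": 0, "fingers": 0.2}], "force": 40}}

```text
t: 17.87
ee_pos: [0.5716, 0.286, 0.2794]
tool_rot: [-0.0, 0.998, -0.061, 0.0]
force: [4.1, 4.2, -5.1]
opening: 0.0335
grip_force: 42.3
```

{"op": "drive_tool", "data": {"commands": [{"dx": 0, "dy": 0, "dz": -0.001, "ax": 0, "ay": 0, "az": 0, "fingers": 0.2}, {"dx": 0, "dy": 0, "dz": -0.002, "ax": 0, "ay": 0, "az": 0, "fingers": 0.2}, {"dx": 0, "dy": 0, "dz": -0.002, "ax": 0, "ay": 0, "az": 0, "fingers": 0.2}, {"dx": 0, "dy": 0, "dz": -0.002, "ax": 0, "ay": 0, "az": 0, "fingers": 0.2}], "force": 40}}

```text
t: 18.2
ee_pos: [0.5714, 0.286, 0.2797]
tool_rot: [-0.0, 0.998, -0.062, -0.001]
force: [6.2, 5.0, -11.0]
opening: 0.0337
grip_force: 41.7
```

```bash
python3 - <<'E'
from railm import *
for i in range(2):
    s=arm.state();print(s["t"],s["ee_pos"],s["force"],s["opening"],s["grip_force"])
    f=frame("side")
p,v,u=cloud(f)
q=p[(np.hypot(p[:,0]-.435,p[:,1]-.30)<.035)&(p[:,2]>.12)&(p[:,2]<.35)]; print("cam head top z",len(q),np.percentile(q[:,2],[50,95]))
r=arm.silhouettes("headset","side"); q,_,_=cloud(f,r[0]["mask"]); band(q,[.57,-.264],.1,.155,.18)
f=frame("wrist"); p,v,u=cloud(f); t=p-arm.state()["ee_pos"]
q=p[(np.hypot(p[:,0]-.5725,p[:,1]-.2855)<.02)&(p[:,2]>.32)&(p[:,2]<.37)]; print("grip top",len(q), np.percentile(q[:,2],[50,95]) if len(q) else 0)
cv2.imwrite("pics/s7.png",cv2.resize(f["img"][:,:,::-1],(640,480)))
E
```

```text
18.2 [0.57138619 0.28598575 0.27973844] [  6.21529174   4.99528732 -11.00716045] 0.03372521146315959 41.73136219382286
18.25 [0.57140742 0.28598082 0.27977746] [  6.67237664   4.5581874  -11.26306644] 0.03345330780530219 41.73448473215103
cam head top z 301 [0.27790371 0.28477742]
n 544 centre [ 0.5689 -0.2641] minor/major ext [0.0286 0.0849] major deg 166.6 z50,95 [0.1645 0.1708]
grip top 10569 [0.34647694 0.34821168]
```

View pics/s7.png

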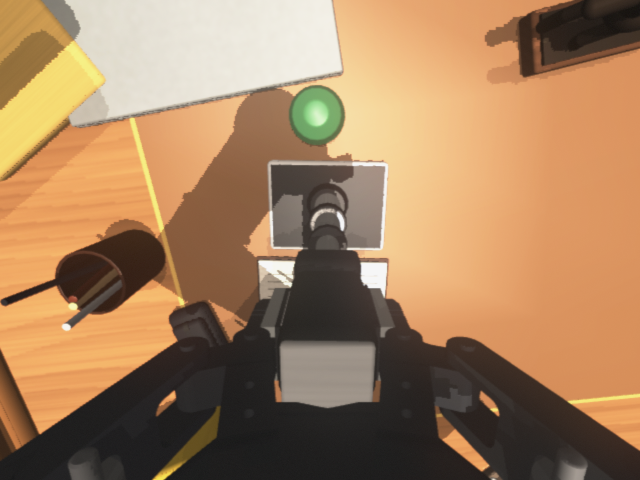

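The wrist view shows the grip clamped between the fingers (around (328,340)) and all three tubes drawn out. Its top has risen 120 mm (0.227 to 0.347), the pull has gone up at the stop, and the headset still hangs on the bar.

```bash
python3 -c "
from rig import arm
print(arm.job_done())"
```

```text
the job is handed in; nothing more can be done
None
```

I handed the job in at about 18 s on the robot's clock: the headset hangs astride the brass rail and the column is at its second stop (grip up 120 mm), with the grip held and the button squeezed; the hand-in call returned no verdict.

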